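# Slide the loaded watch tray home in the accessory chest

### The job

Put the wooden tray, with the watch and the earbud case lying in it, back into the empty upper bay of the glass-topped chest: set its side rims into the grooves, nose first, and push it in until you feel both catches snap in and it comes up against its stop, wherever the catch bar happens to be clamped. Keep it level and don't ram it, so that the watch and the case stay lying in their compartments, and leave everything else on the table where it is.

Things in the scene. Friction and masses are not known exactly. Their poses are not given: they have to be found in the camera images.
- tray: wooden tray, 170 mm long (x) x 146 wide (y), 0.22 to 0.35 kg empty; origin at the centre of its underside, x points from the tall front panel to the nose, which enters the chest first, z up. Floor 5 thick, side and nose walls 17 tall; floor clear for 63 behind the panel, then a divider 16 tall at x = -10 and two compartments side by side, the watch in one, the earbud case in the other
- tray_panel (a point): middle of the top edge of the tray's front panel, an upright board 10 mm thick, 164 wide, 46 tall (from the tray's underside) that can be pinched over its top edge and pushed on its face; 80 behind the tray's origin along x and 46 above it; axes as the tray
- tray_rim (a point): front end of the tray's left rim, 75 mm behind the tray's origin, 84 to its side, 16 up. Along both sides a pale rim sticks out 11 mm (to y = +-84), underside 16 and top 22 above the tray's underside; near the nose each rim has a notch 17 wide (x = 41 to 58) and then a nose bevelled on top. Axes as the tray
- chest: fixed dark wooden chest, 180 mm deep (x) x 196 wide (y) x 135 tall, glass top; origin at the centre of its underside; x points from the open front (at x = -90) into the chest. Below, a closed drawer with two brass knobs (not used); above, one empty bay 176 wide, from 69 to 128 above the table, open at the front. The top's edge is 8 behind the front at the sides, 16 (glass) in the middle
- mouth (a point): middle of the mouth of the bay's grooves, 82 mm before the chest's origin (8 behind its front), 95.5 above the table; axes as the chest. Pale runners 11 deep on both side walls start here, the first 12 bevelled open by 5; the lower runner's top is 90, the upper's underside 101 above the table, so the tray's rims have 5 play in height and 4 to each side
- catch_l (a joint): lift of the left of two sprung brass balls (m) that reach down under the upper runners near the bay's back: 0 down, about 0.004 while the rim's nose passes under it, 0 again once it has snapped into the rim's notch. Balls and a rubber-buffered stop sit on one clamped catch bar: 35 mm before the stop the balls begin to resist, up to 5 to 12 N, 8 before it they snap in
- catch_r (a joint): the same for the right ball. Both down again with the tray against the stop: fully home. More than 30 N between the tray and the chest with its catch bar is ramming
- seat (a point): deepest place the tray's origin can have in the bay, on the lower runners (74 mm above the table, 8 before the chest's origin); axes as the chest, x is the direction of insertion. The catch bar is clamped 0 to 20 mm short of this (not measured: to be felt), so the homed tray stands 3 to 23 proud. If the bar is deep, a finger behind the panel meets the edge of the glass top before that
- watch: dark wristwatch on its grey cushion, 76 x 48 mm, 36 tall, 0.08 to 0.17 kg, lying loose in one of the tray's two compartments; origin at the centre of its underside, z up
- earbuds: white earbud case, 60 x 46 mm, 22 tall, about 0.05 kg, lying loose in the other compartment; origin at the centre of its underside, z up
- mug: white mug, 82 mm across, 95 mm tall, standing on the table, not part of the job; origin at the centre of its underside
- remote: black TV remote, 184 x 46 x 19 mm, standing on the table, not part of the job; origin at the centre of its underside
- candle: candle in a glass, 84 mm across, 88 mm tall, standing on the table, not part of the job; origin at the centre of its underside
- diffuser: reed diffuser bottle, 88 mm across, its reeds 225 mm tall, standing on the table, not part of the job; origin at the centre of its underside
- carton: pink carton, 60 x 130 x 45 mm, standing on the table, not part of the job; origin at the centre of its underside
- packet: black and white packet, 56 x 88 x 24 mm, standing on the table, not part of the job; origin at the centre of its underside
Things that resemble listed ones, but are neither listed nor needed, are in the scene too. Several things have the shape of the tray; the one meant has the colours described above. What is shaped like the earbuds but blue is not meant.

How it is judged (in metres and radians):
On the way:
1. the tray's rims are in the grooves, not yet home (x of tray in the frame of seat between -0.13 and -0.028 m and y of tray in the frame of seat between -0.007 and 0.007 m and z of tray in the frame of seat between -0.006 and 0.009 m), for 0.1 s.
At the end, for the whole second after the job is handed in: tray home and at rest in the upper bay: both catch balls down in the rims' notches (within 1 mm), origin at most 25 mm short of the seat, 7 mm aside, 4 mm in height, axes within 0.06 rad; watch and case flat (0.2 rad) on the floor of the compartments (x of tray in the frame of seat between -0.025 and 0.004 m and y of tray in the frame of seat between -0.007 and 0.007 m and value of joint each of catch_l, catch_r below 0.001 m and z of tray in the frame of seat between -0.003 and 0.004 m and angle between the x axis of tray and the x axis of chest, either way round below 0.06 rad and linear speed of tray below 0.01 m/s and x of watch in the frame of tray between -0.008 and 0.08 m and y of watch in the frame of tray between -0.068 and 0.068 m and z of watch in the frame of tray between -0.002 and 0.012 m and angle between each of watch, earbuds's own z axis and vertical below 0.2 rad and x of earbuds in the frame of tray between -0.008 and 0.08 m and y of earbuds in the frame of tray between -0.068 and 0.068 m and z of earbuds in the frame of tray between -0.002 and 0.012 m); the robot touches nothing.
It fails at once if the tray is rammed against the chest (over 30 N) (contact force between tray and chest above 30 N).
It fails at once if the tray is tipped by more than 0.3 rad (angle between tray's own z axis and vertical above 0.3 rad).
It fails at once if a bystander is moved by more than 20 mm (distance of any of mug, remote, candle, diffuser, carton, packet from where it was at the start of the episode above 0.02 m).
It also fails if it takes over 58 s, if anything falls off the work surface, if the arm or the gripper's body presses on something with over 40 N, if the wrist force passes 120 N, or if a joint passes its speed limit or range.

### The arm

A 6-joint arm with a two-finger parallel gripper is mounted at the origin on the work surface. World frame = base frame: x ahead of the robot, y to its left, z up, the work surface at z = 0. Lengths are in m, angles in degrees, forces in N, time in s.
With the tool pointing down it reaches from about 0.375 to 0.9 m from the base axis. Payload 3.1 kg.
Tool frame: the origin (TCP) lies between the finger pads; the fingertips stand 11 mm ahead of it and the grasp point (between the pads) lies 8 mm behind it; z points along the fingers, y is the line along which they close (so a half turn about z gives the same grasp; the last joint's range is limited). The gripper opens to 87 mm and grips with 3 to 60 N. Pads are 19 mm wide; open, the fingers measure 117 mm over their backs; the gripper's body (75 mm by 190 mm) begins 51 mm behind the grasp point.
Start: joints at [-86.603, 30.224, 82.088, -0, 67.689, -10.227], TCP at [0.147, -0.607, 0.234] pointing down, gripper open.
Joint ranges: [-176.69, 176.69], [-43.24, 126.21], [12.49, 139.97], [-82, 262], [0, 151.66], [-163.58, 163.58]. Speed limits (degrees/s): [159.86, 159.86, 180, 180, 180, 180].

### API

Orientations are given as a 3x3 rotation matrix whose columns are the frame's x, y, z axes.
In Python, from rig import bot, viewer, workorder, models gives the robot as it stands.
- The arm moves only by the shell command python3 -m jog 'ROWS'. ROWS is JSON, a list of rows, each a list of 7 numbers: the opening, from 0 (shut) to 1 (fully open), then the shift along the tool's x, y, z in m, then the turn, a rotation vector about the tool's x, y, z in degrees. In form: [[claw, x, y, z, ax, ay, az], ...]. A call has 1 to 20 rows; each row is the pose to reach, as a shift and turn from the pose commanded when the call began, along the tool's axes at that moment; what a row does not reach only later rows make up. A row lasts 1/8 s, in which the tool goes at most 62.5 mm and 10.7 degrees, less where a joint would pass 70% of its speed; a pose out of reach is approached as far as the arm can. A call with a gripper value outside its range is refused whole. The fingers move at their own pace and stop on an object; the grip force is fixed at half the most. Time passes only in rows, so rows that repeat a pose let the fingers close. It gives the time, the measured TCP pose, the force, the opening and the grip force at its end, in the units of the state.
- bot.read_state(): the state, without advancing time (a new reading comes with each control period).
- viewer.capture(name): name is "scene" or "top" or "wrist"; returns (picture, depth): 420x560x3 uint8, blue, green, red; 420x560 float32, m along the optical axis (not along the pixel's ray), 0 where there is no reading.
- viewer.camera_info(name): a dict with "fx", "fy", "cx", "cy" (pixels), "world_to_cam" (4x4, takes a point from world to camera coordinates). Camera axes: x right, y down, z forward; pixel columns grow to the right and rows downward; lengths in m; the calibration is good to about 2 mm. A picture is of the moment at which its call begins: read the wrist's pose just before it. camera_info takes no time and is no camera call; for the wrist camera it gives the pose at the moment of the call.
- workorder.hand_in(): hands the job in; it is judged then, once.
Trained networks look in the newest picture that a camera, given by its name, has taken for a name from the list of things; names that differ only in an ending like _2 or _b are one class to them, and where a whole thing is asked for, a point or a joint stands for the part that bears it (a point fixed in the world has none). Each returns a list of dicts, best first, with "p" (0 to 1); they miss things now and then, are a little off and sometimes report something else, mostly with a low value. They report only what shows in the picture. A call takes as long as a camera call. They do not tell look-alikes from the thing itself.
- models.outline_of(camera, thing): "mask" (420x560 bool, what is visible of it).
- models.tip_of(camera, thing): "xyz" ([x, y, z] in m, in world coordinates, good to about 4 mm: a listed point, or the origin of a listed thing).
The state is a dict: "time_s": time; "joint_positions": joint angles; "qvel": joint speeds; "tau": joint torques, N m; "position": TCP position; "tcp_rot": TCP orientation; "force": force on the tool from outside, world axes, zero at the start; "moment": the same for the moment, N m; "opening": opening from 0.0 (shut) to 1.0 (fully open); "grasp_force": force on a finger pad.
Only numpy, scipy, OpenCV 4.12 (cv2) and the standard library are available. Lean on these libraries where they do the work, as an engineer would, in place of code of your own. Each camera call takes 0.05 s, during which the arm holds its last target. There are 200 camera calls.

## Working session

There is one attempt and no reset: what is moved stays moved. The work goes in short steps, Python scripts to look and compute and a shell command to move; the robot and the scene stay as the last step left them, time stands still between calls to the robot, and variables do not carry over. Pictures are saved under pics/ and viewed, at most 10 in all, crops included, and the job is handed in when it is done.

```bash
ls; mkdir -p pics; python3 - <<'E'
from rig import bot, viewer, workorder, models
import cv2,numpy as np
s=bot.read_state();print(s['time_s'],s['position'],np.round(s['tcp_rot'],3).tolist(),s['force'])
for c in ['scene','top']:
    p,d=viewer.capture(c);cv2.imwrite(f'pics/{c}0.png',p)
    for t in ['tray','tray_panel','tray_rim','chest','mouth','seat','watch','earbuds','mug','remote','candle','diffuser','carton','packet']:
        try:
            for r in models.tip_of(c,t)[:3]:
                x=np.array(r['xyz']);ci=viewer.camera_info(c);q=ci['world_to_cam']@np.append(x,1)
                print(c,t,round(r['p'],2),np.round(x,3).tolist(),[int(ci['fx']*q[0]/q[2]+ci['cx']),int(ci['fy']*q[1]/q[2]+ci['cy'])])
        except Exception as e: print(c,t,e)
print(bot.read_state()['time_s'])
E
```

```text
pics
0.0 [ 0.14719572 -0.60669508  0.23256829] [[0.972, 0.236, -0.0], [0.236, -0.972, 0.002], [0.0, -0.002, -1.0]] [0.72780622 1.38467868 0.37662354]
scene tray 0.94 [0.485, 0.239, 0.0] [362, 231]
scene tray 0.57 [0.177, 0.326, 0.001] [391, 146]
scene tray_panel 0.78 [0.491, 0.318, 0.044] [396, 228]
scene tray_panel 0.62 [0.575, 0.308, 0.015] [390, 262]
scene tray_rim 0.87 [0.574, 0.312, 0.017] [392, 262]
scene tray_rim 0.67 [0.071, 0.345, 0.016] [397, 118]
scene chest 0.76 [0.515, -0.19, 0.003] [203, 225]
scene chest 0.72 [0.451, 0.206, 0.004] [350, 218]
scene chest 0.65 [0.503, -0.11, 0.099] [229, 206]
scene mouth 0.78 [0.504, -0.112, 0.096] [228, 207]
scene seat 0.27 [0.575, 0.307, 0.016] [389, 261]
scene watch 0.79 [0.518, 0.204, 0.006] [349, 239]
scene earbuds 0.88 [0.346, 0.483, -0.001] [448, 196]
scene earbuds 0.7 [0.45, 0.205, 0.004] [349, 218]
scene mug 0.73 [0.736, 0.085, -0.0] [297, 317]
scene mug 0.66 [0.69, 0.286, -0.004] [381, 307]
scene mug 0.18 [0.374, -0.456, 0.0] [125, 176]
scene remote 0.71 [0.376, -0.453, 0.0] [126, 177]
scene remote 0.34 [0.519, 0.202, 0.005] [34
[... 653 characters left out ...]
17] [156, 368]
top tray_rim 0.87 [0.572, 0.314, 0.009] [173, 180]
top chest 0.56 [0.512, -0.194, 0.004] [359, 204]
top mouth 0.75 [0.499, -0.109, 0.092] [331, 206]
top watch 0.69 [0.519, 0.202, 0.004] [214, 200]
top earbuds 0.83 [0.345, 0.483, 0.004] [109, 262]
top earbuds 0.79 [0.455, 0.201, 0.003] [214, 223]
top earbuds 0.68 [0.51, -0.192, 0.001] [358, 205]
top mug 0.68 [0.521, 0.2, 0.004] [215, 199]
top mug 0.67 [0.735, 0.088, 0.001] [257, 122]
top mug 0.25 [0.685, 0.291, 0.002] [183, 139]
top remote 0.8 [0.376, -0.458, -0.002] [457, 256]
top diffuser 0.75 [0.53, 0.482, 0.002] [112, 194]
top carton 0.82 [0.743, -0.128, 0.004] [336, 120]
top packet 0.57 [0.37, 0.007, -0.001] [285, 255]
1.5
```

View pics/scene0.png

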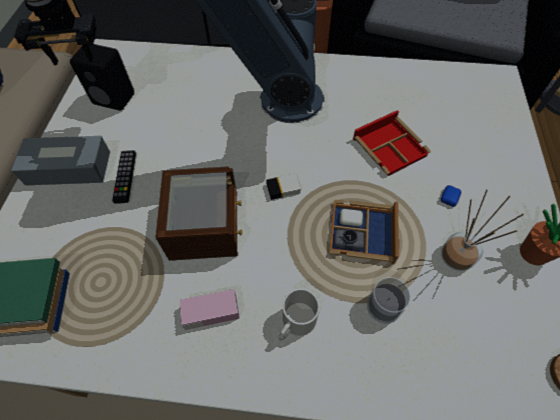

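View pics/top0.png

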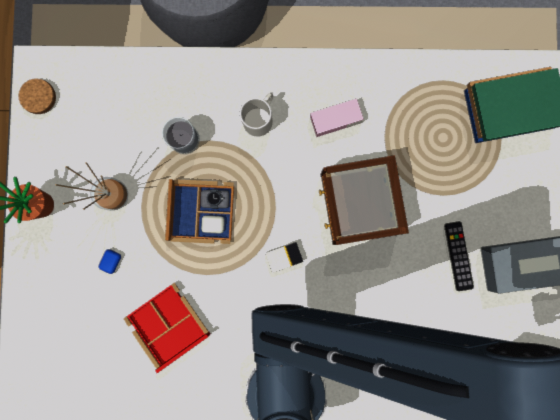

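The wooden tray (scene 362,231; top 202,212) holds the watch at (349,237) and the white case at (351,216). The look-alikes are the red tray (391,146) and the blue case (451,196), neither of which is meant. The chest is at (200,212), its open front facing the tray. Next I'll measure both yaws from depth and check the choice in a crop.

```bash
cat > h.py <<'E'
from rig import bot, viewer, workorder, models
import cv2,numpy as np
def cloud(c):
    ci=viewer.camera_info(c);p,d=viewer.capture(c)
    v,u=np.mgrid[:420,:560]
    P=np.stack([(u-ci['cx'])/ci['fx']*d,(v-ci['cy'])/ci['fy']*d,d],-1)
    T=np.linalg.inv(ci['world_to_cam']);W=P@T[:3,:3].T+T[:3,3]
    return p,np.where(d[...,None]>0,W,np.nan)
def sel(W,x0,x1,y0,y1,z0,z1):
    m=(W[...,0]>x0)&(W[...,0]<x1)&(W[...,1]>y0)&(W[...,1]<y1)&(W[...,2]>z0)&(W[...,2]<z1)
    return W[m]
def rect(Q):
    (c,s,a)=cv2.minAreaRect((Q[:,:2]*1000).astype(np.float32));return np.round(c,1),np.round(s,1),round(a,2)
def line(Q):
    m=Q.mean(0);_,_,vt=np.linalg.svd(Q[:,:2]-m[:2],full_matrices=False);d=vt[0];return m.round(4),np.degrees(np.arctan2(d[1],d[0])).round(2)
E
python3 - <<'E'
from h import *
for c in ['top','scene']:
    p,W=cloud(c)
    if c=='top': cv2.imwrite('pics/crop.png',cv2.resize(p[160:260,120:420],None,fx=2.6,fy=2.6,interpolation=cv2.INTER_CUBIC))
    Q=sel(W,.36,.62,.27,.36,.040,.052);print(c,'panel',len(Q),rect(Q),line(Q))
    Q=sel(W,.36,.62,.14,.36,.010,.06);print('tray',len(Q),rect(Q))
    Q=sel(W,.36,.66,-.33,-.05,.128,.142);print('chest',len(Q),rect(Q),Q[:,2].mean())
    Q=sel(W,.36,.66,-.33,-.05,.085,.142);print('chest',len(Q),rect(Q))
E
```

```text
top panel 232 (array([489.1, 317.8]), array([ 12.8, 162.7]), 88.06) (array([0.4899, 0.318 , 0.0446]), np.float64(178.05))
tray 2231 (array([486.9, 236.7]), array([176.2, 168.1]), 88.1)
chest 5197 (array([ 514.8, -190.1]), array([196. , 180.9]), 10.35) 0.13311376079225934
chest 5387 (array([ 514.8, -190.1]), array([196. , 181.3]), 10.27)
scene panel 225 (array([491.1, 319.2]), array([ 10., 162.]), 87.9) (array([0.4934, 0.3192, 0.0457]), np.float64(-2.26))
tray 2262 (array([486.4, 239.7]), array([169.3, 171.8]), 87.93)
chest 4647 (array([ 514.1, -189.7]), array([199.7, 178.9]), 9.9) 0.13387653463433233
chest 5381 (array([ 514.3, -188.6]), array([200.4, 180.6]), 10.24)
```

View pics/crop.png

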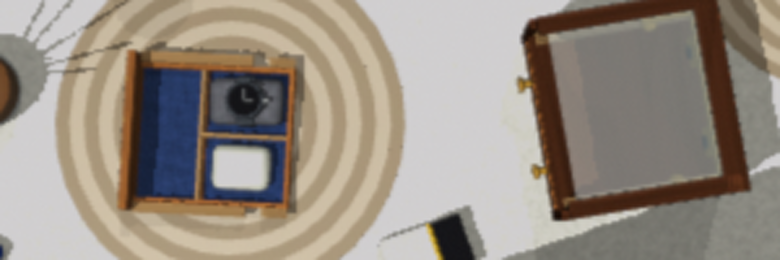

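The crop shows the chosen tray: wood with blue lining, watch at (245,98), white case at (243,168), panel at left x≈130. The red tray is out of the running. Rects fit the given sizes: panel (0.490, 0.3185), tray heading -92°, chest (0.5145, -0.190), insertion heading -79.8°.

```bash
python3 -m jog '[[0.6,0.422,-0.368,0,0,0,8],[0.6,0.422,-0.368,0,0,0,15.7],[0.6,0.422,-0.368,0,0,0,15.7],[0.6,0.422,-0.368,0,0,0,15.7],[0.6,0.422,-0.368,0,0,0,15.7],[0.6,0.422,-0.368,0,0,0,15.7],[0.6,0.422,-0.368,0,0,0,15.7],[0.6,0.422,-0.368,0,0,0,15.7],[0.6,0.422,-0.368,0,0,0,15.7],[0.6,0.552,-0.818,0.06,0,0,15.7],[0.6,0.552,-0.818,0.06,0,0,15.7],[0.6,0.552,-0.818,0.06,0,0,15.7],[0.6,0.552,-0.818,0.06,0,0,15.7],[0.6,0.552,-0.818,0.06,0,0,15.7],[0.6,0.552,-0.818,0.06,0,0,15.7],[0.6,0.552,-0.818,0.06,0,0,15.7],[0.6,0.552,-0.818,0.06,0,0,15.7],[0.6,0.552,-0.818,0.06,0,0,15.7],[0.6,0.552,-0.818,0.06,0,0,15.7],[0.6,0.552,-0.818,0.06,0,0,15.7]]'; python3 - <<'E'
from h import *
s=bot.read_state();print(s['position'],np.round(s['tcp_rot'],4).tolist(),s['joint_positions'])
p,W=cloud('wrist');cv2.imwrite('pics/w1.png',p)
Q=sel(W,.38,.60,.27,.36,.040,.052);print(len(Q),rect(Q),line(Q))
E
```

```text
time_s: 4.1
position: [0.4912, 0.3163, 0.1738]
tcp_rot: [[0.999, -0.038, -0.0], [-0.038, -0.999, -0.0], [-0.0, 0.0, -1.0]]
force: [0.1, -0.0, 1.3]
opening: 0.599
grasp_force: 0.0
[0.49118975 0.3163032  0.173783  ] [[0.9993, -0.0379, -0.0001], [-0.0379, -0.9993, -0.0003], [-0.0001, 0.0003, -1.0]] [ 2.18350287e+01  3.13713837e+01  9.14072125e+01 -1.84414225e-02
  5.72337785e+01  1.14017777e+02]
1311 (array([503.4, 318. ]), array([  9.1, 135.2]), 87.91) (array([0.5074, 0.3176, 0.0448]), np.float64(177.94))
```

View pics/w1.png

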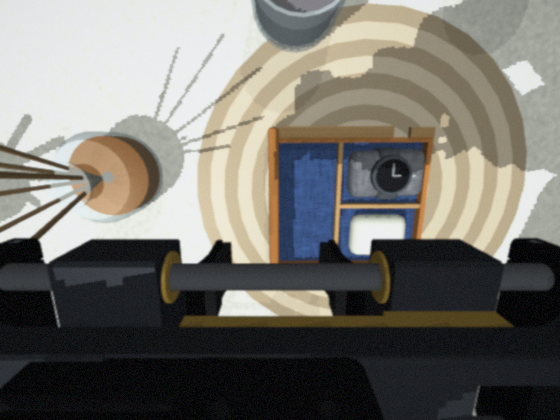

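The wrist view shows the panel upright at x≈273 px, between the fingers, and the wall, watch and case inside the tray. Everything agrees with the top view, so I'll descend.

```bash
python3 -m jog '[[0.6,-0.001,-0.002,0.05,0,0,0],[0.6,-0.001,-0.002,0.09,0,0,0],[0.6,-0.001,-0.002,0.12,0,0,0],[0.6,-0.001,-0.002,0.14,0,0,0],[0.6,-0.001,-0.002,0.153,0,0,0],[0.6,-0.001,-0.002,0.153,0,0,0],[0.6,-0.001,-0.002,0.153,0,0,0]]'; python3 -m jog '[[0,0,0,0,0,0,0],[0,0,0,0,0,0,0],[0,0,0,0,0,0,0],[0,0,0,0,0,0,0],[0,0,0,0,0,0,0],[0,0,0,0,0,0,0]]'
```

```text
time_s: 5.03
position: [0.4908, 0.3197, 0.0214]
tcp_rot: [[0.999, -0.037, 0.001], [-0.037, -0.999, 0.001], [0.001, -0.001, -1.0]]
force: [0.4, 1.1, 0.2]
opening: 0.6
grasp_force: 0.0
time_s: 5.78
position: [0.49, 0.3193, 0.0206]
tcp_rot: [[0.999, -0.036, -0.0], [-0.036, -0.999, -0.001], [-0.0, 0.001, -1.0]]
force: [0.3, -2.8, 1.9]
opening: 0.112
grasp_force: 30.0
```

```bash
python3 -m jog '[[0,0,0,-0.005,0,0,0],[0,0,0,-0.015,0,0,0],[0,0,0,-0.03,0,0,0],[0,0,0,-0.05,0,0,0],[0,0,0,-0.07,0,0,0],[0,0,0,-0.085,0,0,0],[0,0,0,-0.09,0,0,0],[0,0,0,-0.09,0,0,0]]'; python3 - <<'E'
from h import *
s=bot.read_state();print(s['position'],s['force'],s['moment'])
for c in ['top','scene']:
    p,W=cloud(c)
    cv2.imwrite(f'pics/{c}2.png',p)
    Q=sel(W,.36,.62,.14,.3,.08,.135)
    # heights per y band
    for y in np.arange(.15,.3,.015):
        b=Q[(abs(Q[:,1]-y)<.0075)]
        b=b[(b[:,0]<.415)|(b[:,0]>.555)]
        if len(b)>5: print(c,round(y,3),len(b),np.percentile(b[:,2],[10,50,90]).round(4))
E
```

```text
time_s: 6.78
position: [0.49, 0.3197, 0.1108]
tcp_rot: [[0.999, -0.036, 0.0], [-0.036, -0.999, 0.0], [0.0, -0.0, -1.0]]
force: [0.4, 0.1, -4.6]
opening: 0.115
grasp_force: 30.0
[0.49003934 0.31968579 0.11081795] [ 0.41761072  0.1179605  -4.55363516] [ 0.44407601  0.06292747 -0.00350717]
top 0.15 10 [0.1007 0.1068 0.1082]
top 0.165 63 [0.1028 0.1064 0.111 ]
top 0.18 50 [0.1035 0.1079 0.1127]
top 0.195 31 [0.1037 0.1073 0.112 ]
top 0.21 65 [0.1046 0.11   0.1133]
top 0.225 69 [0.1049 0.1093 0.1129]
top 0.24 69 [0.105  0.1097 0.1135]
top 0.255 68 [0.105  0.1105 0.1137]
top 0.27 64 [0.1033 0.1101 0.1143]
top 0.285 67 [0.1023 0.109  0.1131]
scene 0.15 9 [0.1054 0.106  0.107 ]
scene 0.165 60 [0.1016 0.107  0.1097]
scene 0.18 60 [0.0946 0.1081 0.1116]
scene 0.195 40 [0.0925 0.1049 0.1111]
scene 0.21 62 [0.1061 0.1099 0.1126]
scene 0.225 71 [0.106  0.1103 0.1127]
scene 0.24 60 [0.1054 0.1104 0.1126]
scene 0.255 38 [0.1072 0.1104 0.113 ]
scene 0.27 39 [0.107  0.1098 0.1124]
scene 0.285 48 [0.1062 0.1104 0.113 ]
```

```bash
python3 -m jog '[[0,-0.001,0.008,0,0,0,0],[0,-0.002,0.025,0,0,0,-1],[0,-0.004,0.05,0,0,0,-2.5],[0,-0.006,0.078,0,0,0,-4],[0,-0.008,0.108,0,0,0,-5.5],[0,-0.0105,0.138,0,0,0,-7],[0,-0.0125,0.168,0,0,0,-8.5],[0,-0.014,0.194,0,0,0,-10],[0,-0.0155,0.215,0,0,0,-11.2],[0,-0.0165,0.228,0,0,0,-12],[0,-0.0165,0.234,0,0,0,-12.2],[0,-0.0165,0.2347,0,0,0,-12.2],[0,-0.0165,0.2347,0,0,0,-12.2]]'; cat > m.py <<'E'
from h import *
s=bot.read_state();print(s['position'],s['force'])
u=np.array([.177,-.984]);v=np.array([.984,.177]);C=np.array([.5145,-.19])
for c in ['top','scene']:
    p,W=cloud(c);cv2.imwrite(f'pics/{c}3.png',p)
    k=np.stack([(W[...,:2]-C)@u,(W[...,:2]-C)@v,W[...,2]],-1)
    Q=sel(k,-.27,-.105,-.12,.12,.083,.14)
    print(c,'tray rect in chest frame',rect(Q))
    R=Q[(abs(Q[:,1])>.076)]
    for x in np.arange(-.265,-.1,.02):
        for sg in (1,-1):
            b=R[(abs(R[:,0]-x)<.01)&(R[:,1]*sg>0)&(R[:,2]<.13)]
            if len(b)>4: print(round(x,3),sg,np.percentile(b[:,2],[50,85]).round(4),'edge',np.percentile(b[:,1]*sg,98).round(4),end='; ')
    print()
    Q=sel(k,-.12,.12,-.12,.12,.128,.142);print('chest',rect(Q))
E
python3 m.py
```

```text
time_s: 8.5
position: [0.465, 0.086, 0.1105]
tcp_rot: [[0.984, 0.176, -0.0], [0.176, -0.984, 0.0], [-0.0, -0.0, -1.0]]
force: [-0.1, -0.2, -3.9]
opening: 0.112
grasp_force: 30.0
[0.46503575 0.08601554 0.11048677] [-0.07172483 -0.17029569 -3.93663406]
top tray rect in chest frame (array([-192.9,    0. ]), array([153.6, 168.3]), 0.2)
-0.265 1 [0.1113 0.1142] edge 0.0832; -0.245 1 [0.1102 0.1136] edge 0.0839; -0.245 -1 [0.111  0.1129] edge 0.0835; -0.225 1 [0.1101 0.1125] edge 0.0833; -0.225 -1 [0.112  0.1141] edge 0.0835; -0.205 1 [0.1094 0.1122] edge 0.0838; -0.205 -1 [0.11   0.1126] edge 0.0839; -0.185 1 [0.1097 0.1123] edge 0.0835; -0.185 -1 [0.1096 0.1125] edge 0.084; -0.165 1 [0.1106 0.113 ] edge 0.0836; -0.165 -1 [0.1111 0.1133] edge 0.0838; -0.145 1 [0.1085 0.1114] edge 0.0825; -0.145 -1 [0.1089 0.1128] edge 0.0831; -0.125 1 [0.1073 0.1091] edge 0.0824; -0.125 -1 [0.1074 0.1095] edge 0.0829; 
chest (array([-0.2,  0.4]), array([180.6, 196.1]), 0.03)
scene tray rect in chest frame (array([-1.938e+02,  1.000e-01]), array([170.2, 152.4]), 89.93)
-0.265 1 [0.1103 0.1134] edge 0.0845; -0.245 1 [0.1116 0.113 ] edge 0.085; -0.225 1 [0.1106 0.1122] edge 0.0839; -0.205 1 [0.1117 0.1127] edge 0.0847; -0.185 1 [0.1106 0.112 ] edge 0.0851; -0.185 -1 [0.1107 0.1116] edge 0.0827; -0.165 1 [0.1108 0.1122] edge 0.0846; -0.165 -1 [0.1103 0.1121] edge 0.0849; -0.145 1 [0.1104 0.1117] edge 0.0844; -0.145 -1 [0.11   0.1125] edge 0.0832; -0.125 1 [0.109  0.1109] edge 0.0836; -0.125 -1 [0.1081 0.1103] edge 0.0833; 
chest (array([-1.1,  0.9]), array([179.9, 199.1]), 0.44)
```

```bash
python3 -m jog '[[0,0,0,0.004,0,0,0],[0,0,0.003,0.0135,0,0,0],[0,0,0.01,0.0135,0,0,0],[0,0,0.02,0.0135,0,0,0],[0,0,0.028,0.0135,0,0,0],[0,0,0.034,0.0135,0,0,0],[0,0,0.04,0.0135,0,0,0],[0,0,0.045,0.0135,0,0,0],[0,0,0.05,0.0135,0,0,0],[0,0,0.05,0.0135,0,0,0]]'
```

```text
time_s: 9.85
position: [0.4741, 0.0362, 0.0971]
tcp_rot: [[0.985, 0.175, 0.0], [0.175, -0.985, -0.0], [0.0, 0.0, -1.0]]
force: [-0.1, 0.6, -4.6]
opening: 0.112
grasp_force: 30.0
```

```bash
python3 -m jog '[[0,0,0.004,0,0,0,0],[0,0,0.01,0,0,0,0],[0,0,0.016,0,0,0,0],[0,0,0.022,0,0,0,0],[0,0,0.026,0,0,0,0],[0,0,0.03,0,0,0,0],[0,0,0.03,0,0,0,0]]'; python3 -m jog '[[0,0,0.004,0,0,0,0],[0,0,0.01,0,0,0,0],[0,0,0.016,0,0,0,0],[0,0,0.022,0,0,0,0],[0,0,0.026,0,0,0,0],[0,0,0.03,0,0,0,0],[0,0,0.03,0,0,0,0]]'
```

```text
time_s: 10.72
position: [0.4793, 0.0067, 0.097]
tcp_rot: [[0.985, 0.175, 0.0], [0.175, -0.985, -0.0], [0.0, 0.0, -1.0]]
force: [0.2, -0.7, -4.6]
opening: 0.109
grasp_force: 30.0
time_s: 11.6
position: [0.4846, -0.0229, 0.097]
tcp_rot: [[0.985, 0.175, 0.0], [0.175, -0.985, -0.0], [0.0, 0.0, -1.0]]
force: [-0.3, 1.0, -3.4]
opening: 0.112
grasp_force: 30.0
```

```bash
python3 - <<'E'
from h import *
p,W=cloud('scene');cv2.imwrite('pics/ins.png',cv2.resize(p[130:280,130:350],None,fx=3,fy=3))
s=bot.read_state();print(s['position'],s['force'],s['moment'])
E
```

```text
[ 0.48441349 -0.02266539  0.09703738] [-0.16304271 -0.15416914 -4.07932899] [0.34500876 0.09850879 0.01681226]
```

View pics/ins.png

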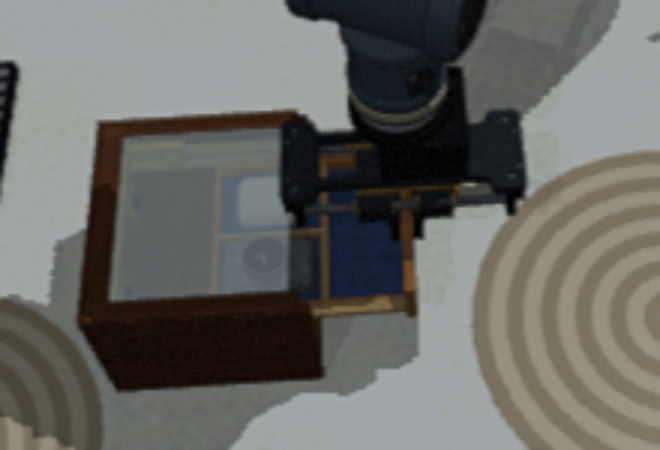

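The picture shows the tray nose under the glass, level and centred in the bay; the case (260,200) and watch (265,255) are lying in place, and there is no contact force.

```bash
python3 -m jog '[[0,0,0.004,0,0,0,0],[0,0,0.01,0,0,0,0],[0,0,0.016,0,0,0,0],[0,0,0.02,0,0,0,0],[0,0,0.023,0,0,0,0],[0,0,0.023,0.001,0,0,0],[0,0,0.023,0.002,0,0,0],[0,0,0.023,0.002,0,0,0]]'
```

```text
time_s: 12.65
position: [0.4885, -0.0452, 0.0951]
tcp_rot: [[0.984, 0.176, 0.0], [0.176, -0.984, -0.0], [0.0, 0.0, -1.0]]
force: [0.2, -0.4, -3.3]
opening: 0.11
grasp_force: 30.0
```

```bash
python3 -m jog '[[0.3,0,0,0,0,0,0],[0.3,0,0,0,0,0,0],[0.3,0,0,0,0,0,0],[0.3,0,0,0,0,0,0],[0.3,0,0,-0.02,0,0,0],[0.3,0,0,-0.04,0,0,0],[0.3,0,0,-0.06,0,0,0],[0.3,0,0,-0.06,0,0,0],[0,0,-0.02,-0.06,0,0,0],[0,0,-0.04,-0.06,0,0,0],[0,0,-0.04,-0.06,0,0,0],[0,0,-0.04,-0.04,0,0,0],[0,0,-0.04,-0.02,0,0,0],[0,0,-0.04,0,0,0,0],[0,0,-0.04,0,0,0,0]]'
python3 - <<'E'
from h import *
u=np.array([.177,-.984]);v=np.array([.984,.177]);C=np.array([.5145,-.19])
for c in ['top','scene']:
    p,W=cloud(c);k=np.stack([(W[...,:2]-C)@u,(W[...,:2]-C)@v,W[...,2]],-1)
    Q=sel(k,-.17,-.13,-.085,.085,.112,.126)
    Q=Q[abs(Q[:,1])>.03];print(c,len(Q),np.median(Q,0),rect(Q),line(Q))
E
```

```text
time_s: 14.52
position: [0.4801, -0.0056, 0.0935]
tcp_rot: [[0.984, 0.176, -0.004], [0.176, -0.984, 0.001], [-0.004, -0.002, -1.0]]
force: [-0.0, -0.7, 0.8]
opening: 0.005
grasp_force: 0.0
top 38 [-0.14759572  0.06993754  0.1174579 ] (array([-143.7,    0.6]), array([  9.6, 160.5]), 3.37) (array([-0.1475,  0.0622,  0.1178]), np.float64(-88.26))
scene 117 [-0.1490723   0.04757216  0.11961604] (array([-149.4,   12.7]), array([138.9,  10. ]), 89.5) (array([-0.1491,  0.0301,  0.1194]), np.float64(90.16))
```

```bash
python3 -m jog '[[0,0,0.006,0,0,0,0],[0,0,0.012,0,0,0,0],[0,0,0.015,0,0,0,0],[0,0,0.017,0,0,0,0],[0,0,0.019,0,0,0,0],[0,0,0.021,0,0,0,0],[0,0,0.023,0,0,0,0],[0,0,0.025,0,0,0,0]]'; python3 -m jog '[[0,0,0.0015,0,0,0,0],[0,0,0.003,0,0,0,0],[0,0,0.0045,0,0,0,0],[0,0,0.005,0,0,0,0]]'
```

```text
time_s: 15.62
position: [0.4854, -0.03, 0.095]
tcp_rot: [[0.984, 0.176, -0.001], [0.176, -0.984, 0.001], [-0.001, -0.001, -1.0]]
force: [-0.3, 3.5, 0.6]
opening: 0.006
grasp_force: 1.4
time_s: 16.12
position: [0.4867, -0.0354, 0.095]
tcp_rot: [[0.984, 0.176, -0.0], [0.176, -0.984, 0.0], [-0.0, -0.0, -1.0]]
force: [-1.7, 2.7, -0.0]
opening: 0.004
grasp_force: 1.2
```

```bash
F='force|position: '; python3 -m jog '[[0,0,0.002,0,0,0,0],[0,0,0.004,0,0,0,0],[0,0,0.005,0,0,0,0]]'|grep -E "$F"; python3 -m jog '[[0,0,0.002,0,0,0,0],[0,0,0.004,0,0,0,0],[0,0,0.005,0,0,0,0]]'|grep -E "$F"; python3 -m jog '[[0,0,0.001,0,0,0,0],[0,0,0.002,0,0,0,0],[0,0,0.003,0,0,0,0]]'|grep -E "$F"; python3 -m jog '[[0,0,0.001,0,0,0,0],[0,0,0.002,0,0,0,0],[0,0,0.003,0,0,0,0]]'|grep -E "$F"
```

```text
position: [0.4871, -0.0395, 0.095]
force: [-0.6, 7.5, 3.1]
grasp_force: 3.8
position: [0.4874, -0.0438, 0.095]
force: [-0.6, 8.6, 3.8]
grasp_force: 4.4
position: [0.4877, -0.0465, 0.095]
force: [-1.7, 8.9, 3.0]
grasp_force: 4.7
position: [0.4881, -0.0492, 0.095]
force: [-1.0, 9.5, 3.4]
grasp_force: 5.0
```

```bash
F='force: \[|position: '; for i in 1 2 3 4; do :; done; python3 -m jog '[[0,0,0.001,0,0,0,0],[0,0,0.002,0,0,0,0],[0,0,0.003,0,0,0,0]]'|grep -E "$F"; python3 -m jog '[[0,0,0.001,0,0,0,0],[0,0,0.002,0,0,0,0],[0,0,0.003,0,0,0,0]]'|grep -E "$F"; python3 -m jog '[[0,0,0.001,0,0,0,0],[0,0,0.002,0,0,0,0]]'|grep -E "$F"; python3 -m jog '[[0,0,0.001,0,0,0,0],[0,0,0.002,0,0,0,0]]'|grep -E "$F"
```

```text
position: [0.4886, -0.052, 0.095]
force: [-1.6, 10.4, 4.2]
position: [0.489, -0.0548, 0.095]
force: [-1.4, 10.0, 4.3]
position: [0.4893, -0.0567, 0.095]
force: [-1.0, 10.8, 4.1]
position: [0.4898, -0.0589, 0.095]
force: [-1.4, 8.7, 4.3]
```

```bash
F='force: \[|position: '; python3 -m jog '[[0,0,0.001,0,0,0,0],[0,0,0.002,0,0,0,0]]'|grep -E "$F"; python3 -m jog '[[0,0,0.001,0,0,0,0],[0,0,0.002,0,0,0,0]]'|grep -E "$F"; python3 -m jog '[[0,0,0.001,0,0,0,0],[0,0,0.002,0,0,0,0]]'|grep -E "$F"; python3 -m jog '[[0,0,0.001,0,0,0,0]]'|grep -E "$F"; python3 -m jog '[[0,0,0.001,0,0,0,0]]'|grep -E "$F"
```

```text
position: [0.4902, -0.061, 0.095]
force: [-0.5, 9.3, 4.6]
position: [0.4906, -0.063, 0.095]
force: [-1.0, 9.2, 3.6]
position: [0.4911, -0.0651, 0.095]
force: [-0.7, 8.9, 3.2]
position: [0.4915, -0.0664, 0.095]
force: [-0.9, 7.6, 2.5]
position: [0.492, -0.0678, 0.095]
force: [-0.5, 4.9, 1.0]
```

```bash
F='force: \[|position: '; python3 -m jog '[[0,0,0.001,0,0,0,0]]'|grep -E "$F"; python3 -m jog '[[0,0,0.001,0,0,0,0]]'|grep -E "$F"; python3 -m jog '[[0,0,0.001,0,0,0,0]]'|grep -E "$F"; python3 -m jog '[[0,0,0.001,0,0,0,0]]'|grep -E "$F"; python3 -m jog '[[0,0,0.001,0,0,0,0]]'|grep -E "$F"
```

```text
position: [0.4926, -0.0692, 0.095]
force: [0.7, 4.9, 1.0]
position: [0.4929, -0.0706, 0.095]
force: [-0.6, 3.5, 1.1]
position: [0.4932, -0.072, 0.095]
force: [0.1, 3.2, 0.8]
position: [0.4931, -0.0725, 0.095]
force: [-1.4, 5.7, 2.0]
position: [0.4928, -0.0729, 0.095]
force: [-1.3, 7.6, 3.5]
```

```bash
F='force: \[|position: '; python3 -m jog '[[0,0,0.001,0,0,0,0]]'|grep -E "$F"; python3 -m jog '[[0,0,0.001,0,0,0,0]]'|grep -E "$F";  python3 -m jog '[[0,0,0.001,0,0,0,0],[0,0,0.001,0,0,0,0]]'|grep -E "$F"
```

```text
position: [0.4925, -0.0732, 0.095]
force: [-1.0, 10.6, 3.9]
position: [0.4921, -0.0736, 0.095]
force: [-1.3, 12.9, 5.4]
position: [0.4916, -0.0739, 0.095]
force: [-2.1, 12.7, 5.9]
```

```bash
python3 -m jog '[[0,0,-0.005,0,0,0,0],[0,0,-0.03,0,0,0,0],[0,0,-0.06,-0.02,0,0,0],[0,0,-0.09,-0.06,0,0,0],[0,0,-0.12,-0.1,0,0,0],[0,0,-0.15,-0.13,0,0,0],[0,0,-0.15,-0.13,0,0,0]]'
python3 - <<'E'
from h import *
u=np.array([.177,-.984]);v=np.array([.984,.177]);C=np.array([.5145,-.19])
for c in ['top','scene']:
    p,W=cloud(c);k=np.stack([(W[...,:2]-C)@u,(W[...,:2]-C)@v,W[...,2]],-1)
    if c=='scene':cv2.imwrite('pics/fin.png',cv2.resize(p[150:270,140:300],None,fx=4.5,fy=4.5))
    Q=sel(k,-.12,-.08,-.083,.083,.110,.126)
    print(c,len(Q),np.median(Q,0),rect(Q))
    for n in ['tray','watch','earbuds','catch_l','catch_r','tray_panel']:
        try: print(n,[(round(r['p'],2),np.round(r['xyz'],3).tolist()) for r in models.tip_of(c,n)[:2]])
        except Exception as e: print(n,e)
E
```

```text
time_s: 21.88
position: [0.4698, 0.0715, 0.2275]
tcp_rot: [[0.984, 0.179, 0.008], [0.179, -0.984, -0.002], [0.007, 0.003, -1.0]]
force: [-0.7, -0.6, 0.7]
opening: 0.006
grasp_force: 0.0
top 272 [-0.10258663 -0.00173017  0.11817914] (array([-94.7,  -0.7]), array([ 27.2, 164. ]), 0.32)
tray [(0.83, [0.175, 0.321, 0.003])]
watch []
earbuds [(0.57, [0.347, 0.482, 0.005]), (0.17, [0.527, 0.482, 0.003])]
catch_l it knows: candle, carton, chest, diffuser, earbuds, mouth, mug, packet, remote, seat, tray, tray_panel, tray_rim, watch
catch_r it knows: candle, carton, chest, diffuser, earbuds, mouth, mug, packet, remote, seat, tray, tray_panel, tray_rim, watch
tray_panel [(0.82, [0.498, -0.093, 0.124]), (0.73, [0.113, 0.276, 0.046])]
scene 272 [-0.10382923  0.00158108  0.11898538] (array([-103.6,   -1. ]), array([163.4,  10.4]), 89.45)
tray [(0.7, [0.177, 0.323, -0.002])]
watch []
earbuds [(0.55, [0.345, 0.485, 0.002])]
catch_l it knows: candle, carton, chest, diffuser, earbuds, mouth, mug, packet, remote, seat, tray, tray_panel, tray_rim, watch
catch_r it knows: candle, carton, chest, diffuser, earbuds, mouth, mug, packet, remote, seat, tray, tray_panel, tray_rim, watch
tray_panel [(0.74, [0.112, 0.273, 0.044]), (0.71, [0.493, -0.088, 0.119])]
```

View pics/fin.png

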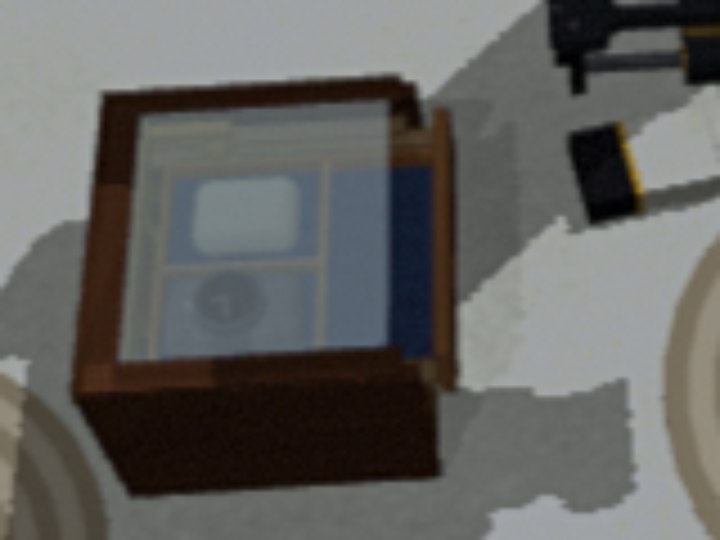

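The final picture shows the tray level in the bay with its panel at x≈443 px, and the case (247,215) and watch (230,300) in their compartments. It stands about 16 mm short of the seat, and the force pattern was resistance, snap, then a stiff stop, so I'm handing in.

```bash
python3 -c "
from rig import workorder
print(workorder.hand_in())"
```

```text
the job is handed in; nothing more can be done
None
```

I put the tray back in the bay and handed the job in; no verdict came back. I felt the resistance drop as the catches snapped in, then a firm stop with about 13 N on the tool. The tray stands about 16 mm short of the seat, level, with the watch and case in their compartments, and the arm touched nothing else that I could see.

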